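# Put the crank back on the desk sharpener

### The job

Put the emptied sharpener back together: first swing its steel hook closed until it rests against the stud on the shavings drawer, then take the crank from the wooden block and push its shaft into the hub, turning it until the key slips into the keyway, and go on pushing against the spring until the crank's flange is down on the hub. Finish while still gripping the crank and holding it pressed fully home (the retaining screw goes in next); do not let go. Leave the hook closed and the three cosmetics alone.

Things in the scene. Friction and masses are not known exactly. Their poses are not given: they have to be found in the camera images.
- sharpener: Desktop crank sharpener, fixed to the desk, lying with its crank side up: sage-green box 100 (x) x 107 (y) mm with a grey shavings drawer filling its +y end (together y from -75 to +75), 60 mm high. Origin: centre of its underside on the desk; z up. It carries the hub (about x 0, y -35) and the hook.
- hook (a joint): Steel swing hook on the sharpener's top, on a vertical pivot. 0 = closed, resting against the catch stud on the drawer, hard stop; grows (to 1.6 rad) as it swings open, counter-clockwise from above; starts at 0.8 to 1.3. Light friction (0.025 N m), stays where left. Seen from the pivot the arm points 1.047 rad plus the joint value counter-clockwise of the sharpener's x axis.
- hook_pivot (a point): Pivot of the hook, at its top, 7.5 mm above the sharpener's top face (sharpener frame x -20, y 12 mm). The hook's arm is 56 mm long, 9 wide, its top 6.5 mm above the sharpener's top face.
- hook_tab (a point): Top of the upright tab on the hook's arm, by which it is pushed: 42 mm from the pivot along the arm; the tab is 12 mm long along the arm, 5 mm thick across it, and stands 18.5 mm above the arm (top 24.5 mm above the sharpener's top face).
- hub: Round aluminium hub, 44 mm outside diameter, 30 mm tall, fixed upright on the sharpener's top face. Origin: centre of its underside; z up along the bore. Bore 18 mm across, with a keyway 8 mm wide that reaches 15 mm from the axis, full depth, on the hub's +x side; the hub's turn on the sharpener varies.
- hub_mouth (a point): Centre of the hub's upper face (30 mm above the hub's origin), mouth of the bore.
- seat (a joint): Spring-loaded seat inside the bore: 0 = up (its top 18 mm below the hub's mouth), grows in m as it is pressed down, to 0.006 with the crank home. Takes about 4 N to start and 9 N at the bottom; springs back when released.
- crank: Loose steel crank, 0.13 to 0.21 kg, standing in the holder, shaft down. Origin: on the shaft's axis in the plane of the flange's underside; z up the shaft, x along the crank arm. Flange 34 mm diameter, 4 mm thick, above the origin. Arm 14 mm wide, 5 to 12 mm above the origin, out to 63 mm on +x. Home: the flange's underside on the hub's upper face.
- holder: Wooden block, 85 x 85 x 45 mm, fixed. Origin: centre of its underside. A hole 28 mm across and 32 mm deep in the middle of its top, in which the crank's shaft stands loosely, its flange resting on the block's top.
- polish: Bystander: small bottle, 30 mm diameter, 70 mm tall; origin at the centre of its underside.
- jar: Bystander: low white jar, 52 mm diameter, 45 mm tall; origin at the centre of its underside.
- lipstick: Bystander: upright tube, 22 mm diameter, 62 mm tall; origin at the centre of its underside.
- crank_grip (a point): Point to grip on the crank: in its grip block, on the axis, 27 mm above the crank's origin. The block is 26 (x) x 18 (y) mm, from 4 to 40 mm above the origin; pinch it across y. An upright black knob, 18 mm diameter, stands on the arm 55 mm from the axis on +x, top 42 mm above the origin.
- crank_tip (a point): Lower end of the crank's shaft, 24 mm below its origin. Shaft 16 mm diameter, bevelled over the last 3.5 mm. Key on the shaft's +x side, right under the arm: 6 mm wide, reaching 13 mm from the axis, from the flange down to 16 mm below it; the last 8 mm of shaft are plain and round and enter the bore at any angle.
Not all that is in view belongs to the job. Leave any green look-alike of the crank alone. What is shaped like the sharpener but purple is not meant.

How it is judged:
By the outcome, as a careful person would: the job done as asked, in the order asked, and still so for the second after the job is handed in, while the arm keeps its last pose, push and grip.
It also fails if it takes over 58 s, if anything falls off the work surface, if the arm or the gripper's body presses on something with over 40 N, if the wrist force passes 120 N, or if a joint passes its speed limit or range.

### The arm

A 6-joint arm with a two-finger parallel gripper is mounted at the origin on the work surface. World frame = base frame: x ahead of the robot, y to its left, z up, the work surface at z = 0. Lengths are in mm, angles in rad, forces in N, time in s.
With the tool pointing down it reaches from about 350 to 975 mm from the base axis. Payload 7.1 kg.
Tool frame: the origin (TCP) lies at the very end of the fingers, on their centre line; the grasp point (between the pads) lies tcp_to_grasp behind it (tcp_to_grasp is the distance from the TCP to the grasp point, in mm); z points along the fingers, x is the direction in which the jaws open and shut, and the axes are right-handed (so a half turn about z gives the same grasp; the last joint's range is limited). The gripper opens to 88 mm and grips with 3 to 60 N. Pads are 20 mm wide; open, the fingers measure 115 mm over their backs; the gripper's body (75 mm by 178 mm) begins 61 mm behind the grasp point.
Start: joints at [-1.148, 0.423, 1.63, -0, 1.089, -0.019], TCP at [267.244, -564.965, 222.675] pointing down, gripper open.
Joint ranges: [-3, 3], [-0.9, 2.11], [0.09, 2.58], [-1.31, 4.45], [0.11, 2.69], [-2.54, 2.54]. Speed limits (rad/s): [2.39, 2.39, 3.01, 3.14, 3.14, 3.14].

### API

Orientations are given as a rotation vector (axis times angle).
In Python, from workcell import get_obs, get_image, close_job, recognise, mark_of, tcp_to_grasp gives the robot as it stands. The module is installed in compiled form; this text tells all that it offers.
- The arm moves only by the tool move_arm, never from a script. Its argument "motion" is a list of rows, each a list of 7 numbers: the shift along the world's x, y, z in mm, then the turn, a rotation vector about the world's x, y, z in rad, then the finger opening in mm, from 0 to 87.8. A call has 1 to 5 rows; each row is the pose to reach, as a shift and turn from the pose commanded when the call began; what a row does not reach only later rows make up. A row lasts 1/12 s, in which the tool goes at most 41.7 mm and 7.16 degrees, less where a joint would pass 70% of its speed; a pose out of reach is approached as far as the arm can. A call with a gripper value outside its range is refused whole. The fingers move at their own pace and stop on an object; the grip force is fixed at half the most. Time passes only in rows, so rows that repeat a pose let the fingers close. It gives the time, the measured TCP pose, the force and the opening at its end, in the units of the state.
- get_obs(): the state, without advancing time (a new reading comes with each control period).
- get_image(name): name is "side" or "top" or "wrist"; returns a dict with "color" (400x640x3 uint8, red, green, blue), "mtx" (3x3 intrinsics, pixels), "camera_from_world" (4x4, takes a point from world to camera coordinates). Camera axes: x right, y up, looking along -z (the intrinsics and any distortion apply to the point x, -y, -z); pixel columns grow to the right and rows downward; lengths in mm; the calibration is good to about 2 mm. A picture is of the moment at which its call begins. There is no depth.
- close_job(): hands the job in, once; it reports no verdict.
Trained networks look in a picture, given as the dict that the camera call returned (one of the last four; its "shot" number tells which), for a name from the list of things; names that differ only in an ending like _2 or _b are one class to them, and where a whole thing is asked for, a point or a joint stands for the part that bears it (a point fixed in the world has none). Each returns a list of dicts, best first, with "p" (0 to 1); they miss things now and then, are a little off and sometimes report something else, mostly with a low value. They report only what shows in the picture. A call takes as long as a camera call. They do not tell look-alikes from the thing itself.
- recognise(picture, label): "bbox" ([centre column, centre row, width, height] in pixels, round what is visible of it).
- mark_of(picture, label): "location" ([row, column] in pixels: a listed point, or the origin of a listed thing).
The state is a dict: "t": time; "qpos": joint angles; "qvel": joint speeds; "joint_torque": joint torques, N m; "ee_pos": TCP position; "orientation": TCP orientation; "ft_force": force on the tool from outside, world axes, zero at the start; "moment": the same for the moment, N m; "width": finger opening in mm.
Only numpy, scipy, OpenCV 4.12 (cv2) and the standard library are available. Lean on these libraries where they do the work, as an engineer would, in place of code of your own. Each camera call takes 0.05 s, during which the arm holds its last target. There are 200 camera calls.

## Working session

There is one attempt and no reset: what is moved stays moved. The work goes in short steps, Python scripts to look and compute and a tool call to move; the robot and the scene stay as the last step left them, time stands still between calls to the robot, and variables do not carry over. Pictures are saved under pics/ and viewed, about 8 in all and at most 12, crops included, and the job is handed in when it is done.

Besides the shell and the picture viewer there is one more tool, called after "Emit:" as name(argument=value, ...) on one line, values as JSON. move_arm: Moves the arm, as the interface text tells. Its arguments: {"type":"object","properties":{"motion":{"type":"array"}},"required":["motion"]}

```bash
mkdir -p pics; cat > h.py <<'E'
import numpy as np, cv2
from workcell import *
def proj(im,P):
    c=im["camera_from_world"]@np.append(P,1); p=np.array([c[0],-c[1],-c[2]]); u=im["mtx"]@p; return u[:2]/u[2]
def ray(im,col,row):
    M=im["camera_from_world"]; R=M[:3,:3]; o=-R.T@M[:3,3]
    d=np.linalg.inv(im["mtx"])@[col,row,1]; d=R.T@np.array([d[0],-d[1],-d[2]]); return o,d/np.linalg.norm(d)
def atz(im,col,row,z):
    o,d=ray(im,col,row); return o+d*(z-o[2])/d[2]
def tri(rs):
    A=np.zeros((3,3));b=np.zeros(3)
    for o,d in rs:
        Q=np.eye(3)-np.outer(d,d);A+=Q;b+=Q@o
    X=np.linalg.solve(A,b); return X,[np.linalg.norm((np.eye(3)-np.outer(d,d))@(X-o)) for o,d in rs]
def save(im,n,crop=None,s=1):
    c=im["color"]
    if crop: a,b,w,h=crop; c=c[b:b+h,a:a+w]
    cv2.imwrite("pics/"+n,cv2.resize(c[:,:,::-1],None,fx=s,fy=s,interpolation=cv2.INTER_CUBIC))
E
python3 - <<'E'
from h import *
import cv2
o=get_obs();print({k:np.round(v,3) for k,v in o.items()}, tcp_to_grasp)
ims={n:get_image(n) for n in("side","top","wrist")}
for n,im in ims.items(): print(n,np.round(im["mtx"],1).tolist(),np.round(im["camera_from_world"],3).tolist(),[k for k in im])
c=np.vstack([ims["top"]["color"],ims["side"]["color"]])
cv2.imwrite("pics/a.png",cv2.resize(c[:,:,::-1],(480,600),interpolation=cv2.INTER_AREA)); save(ims["top"],"top.png",s=1.25);save(ims["side"],"side.png",s=1.25)
for n in("top","side"):
  for l in("sharpener","hook_pivot","hook_tab","hub","hub_mouth","crank","holder","polish","jar","lipstick","crank_grip"):
    print(n,l,[(round(m["p"],2),np.round(m["location"]).tolist()) for m in mark_of(ims[n],l)][:4])
E
```

```text
{'t': np.float64(0.0), 'qpos': array([-1.148,  0.424,  1.631, -0.   ,  1.089, -0.019]), 'qvel': array([-0.   ,  0.001, -0.001, -0.001,  0.002,  0.   ]), 'joint_torque': array([ 1.0000e-03, -5.4462e+01, -2.7366e+01,  6.4000e-02,  2.3000e-02,
       -0.0000e+00]), 'ee_pos': array([ 266.982, -564.478,  221.91 ]), 'orientation': array([-2.653e+00,  1.680e+00,  2.000e-03]), 'ft_force': array([-0.383, -0.489,  0.947]), 'moment': array([ 0.002, -0.021,  0.041]), 'width': np.float64(88.254)} 18.700000000000003
side [[474.6, 0.0, 313.1], [0.0, 474.6, 202.2], [0.0, 0.0, 1.0]] [[0.975, -0.221, 0.012, -500.975], [0.139, 0.656, 0.742, -142.108], [-0.172, -0.722, 0.67, -860.222], [0.0, 0.0, 0.0, 1.0]] ['color', 'mtx', 'camera_from_world', 'shot']
top [[382.4, 0.0, 316.4], [0.0, 382.4, 205.2], [0.0, 0.0, 1.0]] [[-0.02, -1.0, 0.005, 20.689], [0.993, -0.019, 0.116, -517.298], [-0.116, 0.007, 0.993, -823.669], [0.0, 0.0, 0.0, 1.0]] ['color', 'mtx', 'camera_from_world', 'shot']
wrist [[297.8, 0.0, 321.6], [0.0, 297.8, 204.3], [0.0, 0.0, 1.0]] [[0.428, -0.904, -0.002, -624.783], [0.873, 0.414, -0.259, 3
[... 663 characters left out ...]
0]), (0.57, [263.0, 324.0])]
top crank_grip [(0.8, [268.0, 200.0]), (0.6, [217.0, 227.0]), (0.34, [215.0, 232.0])]
side sharpener [(0.96, [352.0, 218.0]), (0.74, [320.0, 339.0])]
side hook_pivot [(0.87, [328.0, 198.0]), (0.76, [294.0, 331.0]), (0.34, [238.0, 318.0])]
side hook_tab [(0.83, [274.0, 312.0]), (0.59, [298.0, 206.0])]
side hub [(0.89, [318.0, 350.0])]
side hub_mouth [(0.88, [303.0, 356.0])]
side crank [(0.91, [162.0, 286.0]), (0.86, [154.0, 232.0])]
side holder [(0.86, [174.0, 286.0])]
side polish [(0.69, [238.0, 321.0]), (0.55, [150.0, 287.0])]
side jar [(0.85, [220.0, 389.0])]
side lipstick [(0.76, [249.0, 255.0])]
side crank_grip [(0.79, [148.0, 284.0]), (0.71, [158.0, 236.0])]
```

View pics/top.png

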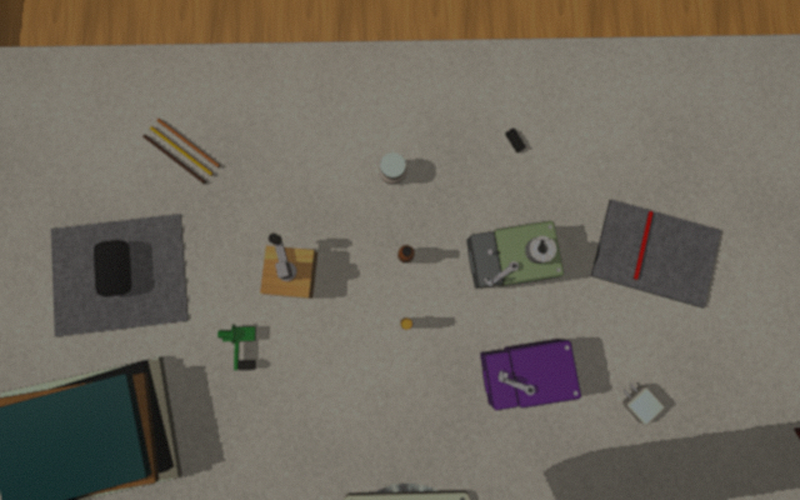

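View pics/side.png

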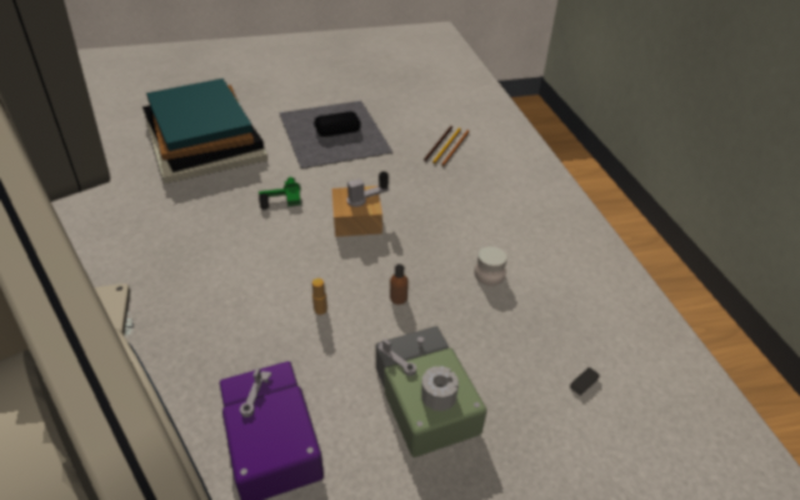

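The candidates are the sage-green sharpener at top px (420,202) and side px (350,310), and the purple one at top px (424,300). The sage-green one with the aluminium hub is the one meant. For the crank, the steel one stands in the wooden block at top px (228,217) and side px (284,148). The green one at top px (190,270) is lying on the desk and is the look-alike.

```bash
python3 - <<'E'
from h import *
T=get_image("top");S=get_image("side")
pts=dict(hub_mouth=((197,432),(303,356)),pivot=((213,410),(294,331)),tab=((220,396),(274,312)),grip=((217,227),(148,284)),crank=((218,226),(162,286)),sharp=((206,408),(352,218)))
for k,(a,b) in list(pts.items())[:5]:
    X,e=tri([ray(T,a[1],a[0]),ray(S,b[1],b[0])]);print(k,X.round(1),np.round(e,1))
print("jar",atz(T,312,136,0).round(),"polish",atz(T,321,201,0).round(),"lip",atz(T,324,263,0).round())
print("pivot@67.5",atz(T,410,213,67.5).round(1),"hub@90",atz(T,432,197,90).round(1))
c1=cv2.resize(T["color"][160:280,340:500],None,fx=4,fy=4,interpolation=2)
c2=cv2.resize(S["color"][120:200,240:340],(300,240),interpolation=2)
c3=cv2.resize(T["color"][170:250,180:280],(300,240),interpolation=2)
cv2.imwrite("pics/c.png",np.hstack([c1,np.vstack([c2,c3])])[:,:,::-1]) if c1.shape[0]==480 else print(c1.shape)
E
```

```text
hub_mouth [ 525.4 -230.8   89.1] [2.1 2.1]
pivot [ 496.2 -189.3   65.7] [3.4 3.4]
tab [ 476.6 -154.8   80.7] [0.8 0.8]
grip [491.4 197.5  83.3] [1.2 1.2]
crank [495.3 210.6  34.7] [2.8 2.8]
jar [686.  18.   0.] polish [531.  -0.   0.] lip [389.  -4.   0.]
pivot@67.5 [ 492.7 -188.3   67.5] hub@90 [ 523.2 -230.1   90. ]
```

View pics/c.png

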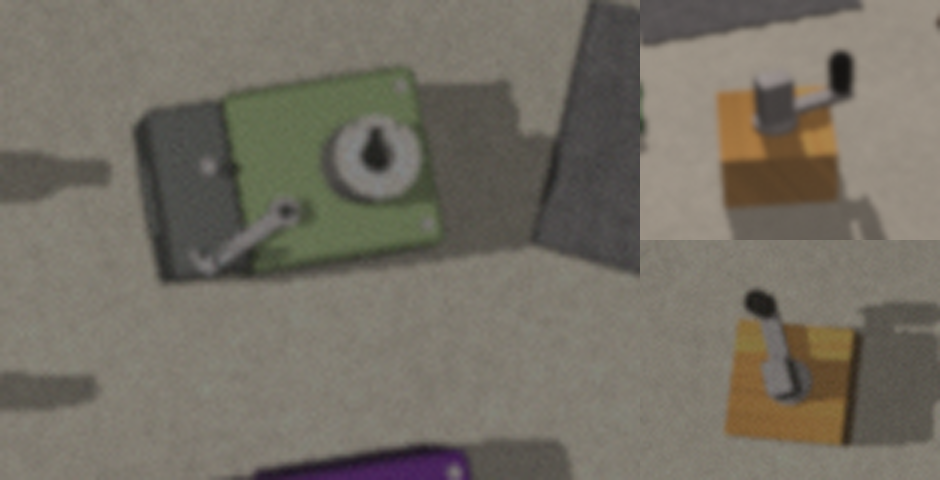

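This shows the sage-green sharpener with its hook open: pivot near top px (411,212), tip near (391,225), stud near (392,201). The keyway points up the picture, and the steel crank stands in the wooden block. I'll move over the sharpener for a wrist view.

Emit:
move_arm(motion=[[35,70,0,0,0,-0.1,0],[70,140,0,0,0,-0.2,0],[95,190,0,0,0,-0.3,0],[95,190,0,0,0,-0.4,0],[95,190,0,0,0,-0.5,0]])

```text
t: 1.77
ee_pos: [360.8, -377.0, 222.8]
orientation: [-2.149, 2.291, -0.0]
ft_force: [0.7, -0.9, -0.2]
width: 58.1
```

Emit:
move_arm(motion=[[95,190,0,0,0,0,0],[95,190,0,0,0,0,0],[95,190,0,0,0,0,0],[95,190,0,0,0,0,0],[95,190,0,0,0,0,0]])

```text
t: 2.18
ee_pos: [454.2, -190.4, 223.0]
orientation: [-2.155, 2.285, -0.001]
ft_force: [1.2, -1.4, -0.5]
width: 24.9
```

```bash
python3 - <<'E'
from h import *
W=get_image("wrist")
save(W,"w1.png",s=1.25)
for l,z in(("hook_pivot",67.5),("hook_tab",84.5),("hub_mouth",90),("sharpener",0)):
    for m in mark_of(W,l)[:3]:
        r,c=m["location"];print(l,round(m["p"],2),round(r),round(c),atz(W,c,r,z).round(1))
# plane grid: orthorectified at z=90 later
E
```

```text
hook_pivot 0.91 154 322 [ 495.3 -193.2   67.5]
hook_pivot 0.42 319 342 [ 292.9 -206.3   67.5]
hook_pivot 0.27 132 327 [ 517.4 -200.6   67.5]
hook_tab 0.72 181 288 [ 471.7 -158.1   84.5]
hub_mouth 0.95 128 364 [ 519.8 -235.2   90. ]
sharpener 0.65 133 328 [ 514.7 -202.3    0. ]
sharpener 0.65 280 344 [ 308.3 -215.2    0. ]
```

View pics/w1.png

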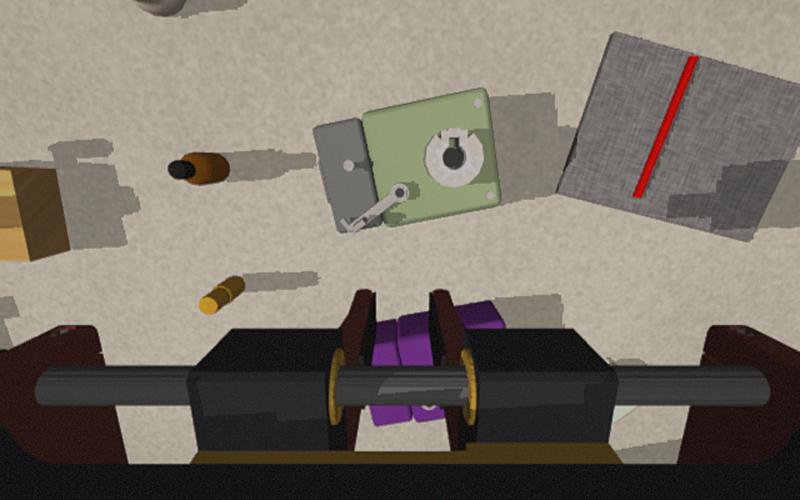

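The wrist view shows the pivot at px (320,154), the tab near (288,181), the hub mouth at (364,128), and the keyway pointing up the picture. The next move goes down behind the tab with the fingers closed.

Emit:
move_arm(motion=[[-8,35,-20,0,0,0,0],[-8,35,-60,0,0,0,0],[-8,35,-100,0,0,0,0],[-8,35,-136,0,0,0,0],[-8,35,-148,0,0,0,0]])

```text
t: 2.85
ee_pos: [442.3, -157.9, 70.7]
orientation: [2.151, -2.286, -0.008]
ft_force: [-0.5, 0.5, -0.1]
width: 0.6
```

Emit:
move_arm(motion=[[0,0,0,0,0,0,0],[5,0,0,0,0,0,0],[10,0,0,0,0,0,0],[16,0,0,0,0,0,0],[22,0,0,0,0,0,0]])

```text
t: 3.27
ee_pos: [469.0, -157.9, 76.0]
orientation: [-2.154, 2.285, -0.003]
ft_force: [-1.3, -0.7, 0.4]
width: 0.5
```

Emit:
move_arm(motion=[[4,0,0,0,0,0,0],[8,0,0,0,0,0,0],[12,0,0,0,0,0,0],[16,0,0,0,0,0,0],[20,0,0,0,0,0,0]])

```text
t: 3.68
ee_pos: [488.0, -157.3, 74.8]
orientation: [2.156, -2.285, 0.0]
ft_force: [-1.5, -0.4, 0.1]
width: 0.4
```

Emit:
move_arm(motion=[[2,0,0,0,0,0,0],[4,0,0,0,0,0,0],[6,0,0,0,0,0,0],[7,0,0,0,0,0,0],[8,0,0,0,0,0,0]])

```text
t: 4.1
ee_pos: [495.5, -157.3, 74.6]
orientation: [2.156, -2.285, -0.001]
ft_force: [-2.6, 0.3, -0.3]
width: 0.2
```

```bash
python3 - <<'E'
from h import *
print(get_obs()["ft_force"].round(1),get_obs()["ee_pos"].round(1))
W=get_image("wrist");T=get_image("top")
a=cv2.resize(W["color"][0:300,170:490],(480,450));b=cv2.resize(T["color"][170:250,370:450],(320,320),interpolation=2)
b=np.vstack([b,np.zeros((130,320,3),np.uint8)])
cv2.imwrite("pics/w2.png",np.hstack([a,b])[:,:,::-1])
E
```

```text
[-2.6  0.3 -0.3] [ 495.5 -157.3   74.6]
```

View pics/w2.png

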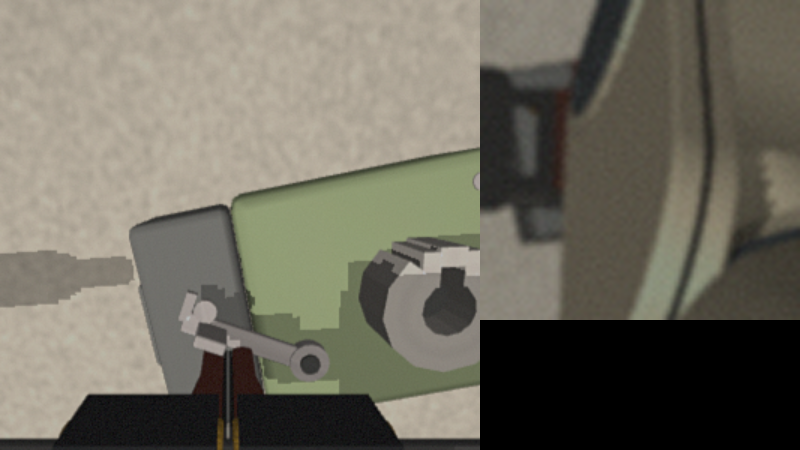

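The tab is now pushed up beside the stud (crop px (205,312)). I'll push until the force rises.

Emit:
move_arm(motion=[[1,0,0,0,0,0,0],[2,0,0,0,0,0,0],[3,0,0,0,0,0,0],[3,0,0,0,0,0,0]])

```text
t: 4.53
ee_pos: [496.3, -156.8, 74.2]
orientation: [2.154, -2.283, -0.007]
ft_force: [-7.1, 0.0, 3.3]
width: 0.5
```

The hook is on its hard stop: 7 N, and the arm no longer advances. Next I back off and measure the hub and hook from above.

Emit:
move_arm(motion=[[-10,0,0,0,0,0,0],[-25,0,0,0,0,0,0],[-35,-20,30,0,0,0,20],[-46,-50,70,0,0,0,50],[-46,-80,80,0,0,0,70]])

```text
t: 4.95
ee_pos: [451.9, -236.9, 157.1]
orientation: [-2.157, 2.282, -0.002]
ft_force: [1.7, 0.7, 0.1]
width: 17.2
```

```bash
python3 - <<'E'
from h import *
import time
W=get_image("wrist"); print(get_obs()["ee_pos"].round(1))
for l,z in(("hook_pivot",67.5),("hook_tab",84.5),("hub_mouth",90)):
    for m in mark_of(W,l)[:2]:
        r,c=m["location"];print(l,round(m["p"],2),round(r),round(c),atz(W,c,r,z).round(1))
# orthorectify plane z=90 around hub, 5px/mm ; rows: -x down, cols: right=-y
def ortho(im,cx,cy,z,h,s):
    src=np.float32([[0,0],[2*h*s,0],[2*h*s,2*h*s],[0,2*h*s]])
    w=[(cx+h,cy+h),(cx+h,cy-h),(cx-h,cy-h),(cx-h,cy+h)]
    d=np.float32([proj(im,[a,b,z]) for a,b in w])
    return cv2.warpPerspective(im["color"],cv2.getPerspectiveTransform(d,src),(2*h*s,2*h*s))
A=ortho(W,521,-233,90,32,6);B=ortho(W,505,-175,66.5,50,4)
B=cv2.resize(B,(384,384))
np.save("w.npy",W["color"]);cv2.imwrite("pics/o1.png",np.hstack([A,B])[:,:,::-1])
E
```

```text
[ 455.1 -244.2  160.4]
hook_pivot 0.8 160 265 [ 496.3 -192.4   67.5]
hook_pivot 0.39 361 302 [ 292.1 -209.    67.5]
hook_tab 0.91 146 206 [ 512.1 -151.    84.5]
hub_mouth 0.89 128 313 [ 520.9 -235.    90. ]
```

View pics/o1.png

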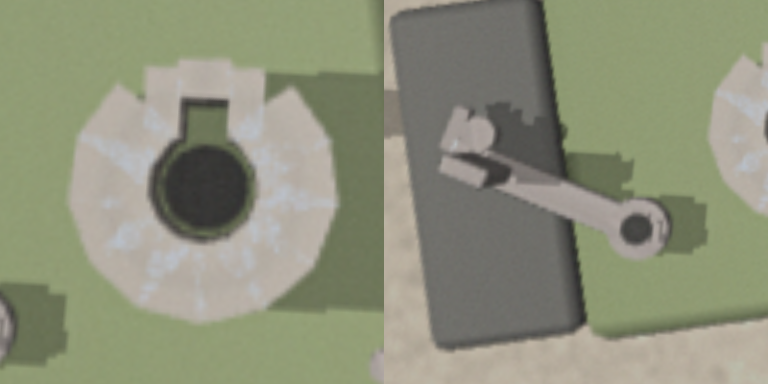

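The hook is closed against the stud. In the ortho crop the hub centre is at px (203,187), which puts it at about (521.5,-235). The keyway points to about -1.5° in the world frame. Now over to the crank.

Emit:
move_arm(motion=[[0,40,5,0,0,0.07,60],[-5,80,5,0,0,0.14,60],[-10,121,5,0,0,0.21,60],[-12,162,5,0,0,0.28,60],[-14,203,5,0,0,0.33,60]])

```text
t: 5.57
ee_pos: [436.6, -31.5, 158.5]
orientation: [2.505, -1.895, -0.003]
ft_force: [1.8, -0.2, 0.4]
width: 60.0
```

Emit:
move_arm(motion=[[-4,41,0,0,0,0,60],[-7,82,0,0,0,0,60],[-10,123,0,0,0,0,60],[-12,164,0,0,0,0,60],[-12,204,0,0,0,0,60]])

```text
t: 5.98
ee_pos: [423.9, 172.3, 158.5]
orientation: [2.502, -1.897, -0.002]
ft_force: [0.5, -0.4, -0.7]
width: 60.1
```

Emit:
move_arm(motion=[[0,16,0,0,0,0,60],[0,16,0,0,0,0,60],[0,16,0,0,0,0,60]])

```text
t: 6.23
ee_pos: [424.9, 186.7, 158.5]
orientation: [2.504, -1.894, -0.002]
ft_force: [0.1, -0.3, 0.5]
width: 59.7
```

```bash
cat >> h.py <<'E'
def ortho(im,cx,cy,z,h,s):
    src=np.float32([[0,0],[2*h*s,0],[2*h*s,2*h*s],[0,2*h*s]])
    w=[(cx+h,cy+h),(cx+h,cy-h),(cx-h,cy-h),(cx-h,cy+h)]
    d=np.float32([proj(im,[a,b,z]) for a,b in w])
    return cv2.warpPerspective(im["color"],cv2.getPerspectiveTransform(d,src),(2*h*s,2*h*s))
E
python3 - <<'E'
from h import *
W=get_image("wrist"); print(get_obs()["ee_pos"].round(1))
for l,z in(("crank_grip",72),("crank",45),("holder",0)):
    for m in mark_of(W,l)[:3]:
        r,c=m["location"];print(l,round(m["p"],2),round(r),round(c),atz(W,c,r,z).round(1))
cv2.imwrite("pics/o2.png",np.hstack([ortho(W,500,200,85,60,4)[:,:400],cv2.resize(W["color"],None,fx=.6,fy=1.2)])[:,:,::-1])
E
```

```text
[425.1 185.7 158.6]
crank_grip 0.71 123 329 [496.1 199.7  72. ]
crank_grip 0.66 204 229 [407.7 264.5  72. ]
crank_grip 0.64 126 328 [493.6 200.1  72. ]
crank 0.85 198 207 [397.8 291.5  45. ]
crank 0.78 121 322 [495.9 205.4  45. ]
holder 0.4 123 326 [495.8 201.9   0. ]
```

View pics/o2.png

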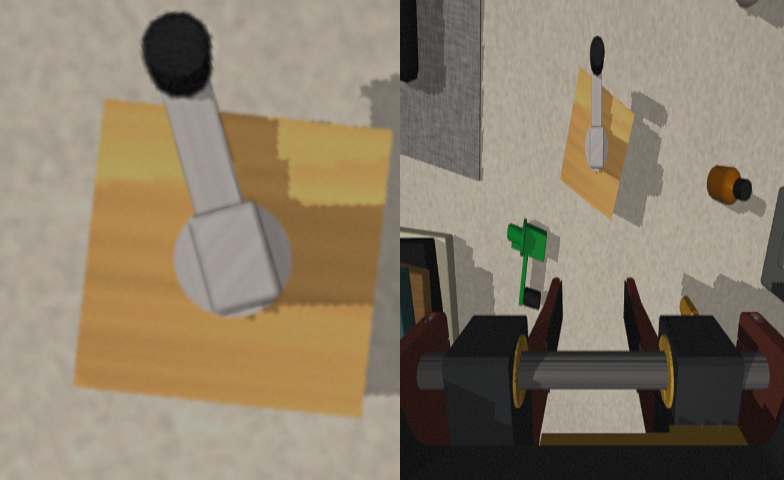

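Ortho crop: the grip block is centred at px (234,257), which is (495.7,201.5), and the crank arm points at about +16°. The jaw is already square to it, and the green look-alike lies clear at left.

Emit:
move_arm(motion=[[36,7,0,0,0,0,60],[70,15,0,0,0,0,60],[70,15,-35,0,0,0,60],[70,15,-65,0,0,0,60],[70,15,-85,0,0,0,60]])

```text
t: 6.85
ee_pos: [496.2, 199.0, 72.4]
orientation: [2.498, -1.902, -0.002]
ft_force: [-0.9, -0.4, -0.4]
width: 59.8
```

```bash
python3 - <<'E'
from h import *
o=get_obs();print(o["ee_pos"].round(1),o["orientation"].round(3))
W=get_image("wrist");S=get_image("side")
cv2.imwrite("pics/g1.png",np.hstack([cv2.resize(W["color"],(480,300))[:, :480],cv2.resize(S["color"][110:210,230:330],(300,300),interpolation=2)])[:,:,::-1])
E
```

```text
[496.2 199.   72.4] [ 2.498e+00 -1.902e+00 -2.000e-03]
```

View pics/g1.png

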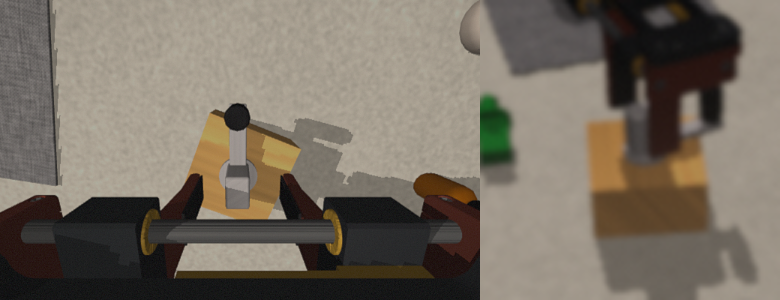

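The grip block sits between the open fingers (left crop px (236,190)), so I descend and grip.

Emit:
move_arm(motion=[[-1,1,-10,0,0,0,60],[-1,1,-18,0,0,0,60],[-1,1,-18,0,0,0,60],[-1,1,-18,0,0,0,10],[-1,1,-18,0,0,0,10]])

```text
t: 7.37
ee_pos: [496.1, 201.9, 57.5]
orientation: [-2.501, 1.899, -0.001]
ft_force: [-0.2, -0.3, -0.4]
width: 49.9
```

Emit:
move_arm(motion=[[0,0,0,0,0,0,10],[0,0,0,0,0,0,10],[0,0,0,0,0,0,10],[0,0,0,0,0,0,10],[0,0,0,0,0,0,10]])

```text
t: 7.78
ee_pos: [495.7, 201.8, 56.8]
orientation: [-2.502, 1.9, -0.0]
ft_force: [0.6, -0.4, 1.4]
width: 17.9
```

Emit:
move_arm(motion=[[0,0,15,0,0,0,10],[0,0,40,0,0,0,10],[0,0,75,0,0,0,10],[0,0,105,0,0,0,10],[0,0,105,0,0,0,10]])

```text
t: 8.2
ee_pos: [498.7, 202.9, 166.9]
orientation: [-2.496, 1.895, -0.007]
ft_force: [1.6, 0.3, -1.9]
width: 18.3
```

```bash
python3 - <<'E'
from h import *
from scipy.spatial.transform import Rotation as Rr
o=get_obs();print(o["ee_pos"].round(1),o["orientation"].round(3),o["ft_force"].round(1),o["width"])
ims={n:get_image(n) for n in("wrist","side")}
S=ims["side"];W=ims["wrist"]
for n,im in ims.items():
  for l in("crank_grip","crank_tip","crank"):
    print(n,l,[(round(m["p"],2),np.round(m["location"]).tolist()) for m in mark_of(im,l)][:3])
R=Rr.from_rotvec(o["orientation"]).as_matrix(); cx=np.array([np.cos(np.radians(15.7)),np.sin(np.radians(15.7)),0])
for nm,P in(("tip",[0,0,-35.8]),("orig",[0,0,-11.8]),("grip",[0,0,15.2])): print(nm,[proj(im,o["ee_pos"]+P).round().tolist() for im in(W,S)])
x,y=proj(S,o["ee_pos"]).astype(int); x-=60;y-=50
cv2.imwrite("pics/l1.png",np.hstack([cv2.resize(W["color"][60:380,160:480],(400,400)),cv2.resize(S["color"][max(y,0):max(y,0)+110,x:x+110],(400,400),interpolation=2)])[:,:,::-1])
E
```

```text
[498.7 202.9 166.9] [-2.496  1.895 -0.007] [ 1.6  0.3 -1.9] 18.33480153955186
wrist crank_grip [(0.69, [263.0, 324.0]), (0.67, [264.0, 231.0])]
wrist crank_tip [(0.92, [257.0, 186.0]), (0.82, [230.0, 325.0])]
wrist crank [(0.96, [244.0, 320.0]), (0.64, [268.0, 211.0])]
side crank_grip [(0.8, [105.0, 286.0])]
side crank_tip [(0.95, [140.0, 234.0]), (0.64, [128.0, 286.0]), (0.16, [302.0, 352.0])]
side crank [(0.85, [118.0, 284.0]), (0.73, [239.0, 319.0]), (0.57, [152.0, 236.0])]
tip [[321.0, 229.0], [286.0, 128.0]]
orig [[321.0, 242.0], [285.0, 118.0]]
grip [[320.0, 261.0], [285.0, 107.0]]
```

View pics/l1.png

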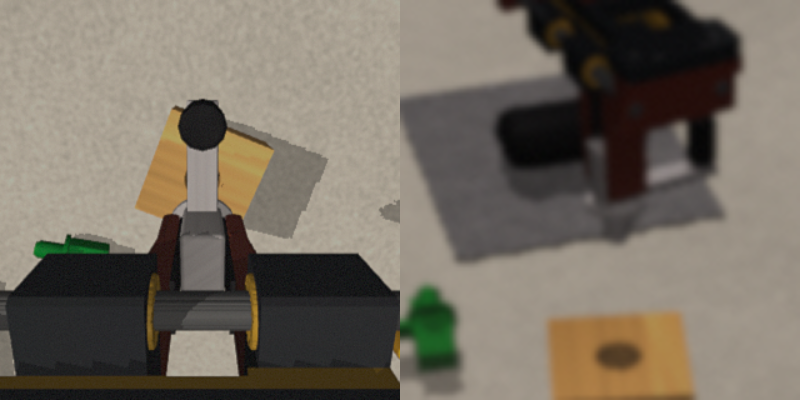

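The crank is held straight, and the predicted grip and tip pixels agree with the networks to within a few px. I carry it to the hub, turning it by -0.30 rad.

Emit:
move_arm(motion=[[2,-38,0,0,0,-0.06,10],[4,-78,0,0,0,-0.12,10],[6,-118,0,0,0,-0.18,10],[8,-158,0,0,0,-0.24,10],[10,-198,0,0,0,-0.3,10]])

```text
t: 9.02
ee_pos: [505.0, 2.1, 160.9]
orientation: [2.187, -2.254, -0.001]
ft_force: [0.7, 0.4, -2.0]
width: 18.1
```

Emit:
move_arm(motion=[[2,-40,0,0,0,0,10],[4,-80,0,0,0,0,10],[6,-120,0,0,0,0,10],[8,-160,0,0,0,0,10],[10,-200,0,0,0,0,10]])

```text
t: 9.43
ee_pos: [514.9, -198.2, 160.9]
orientation: [2.189, -2.252, -0.002]
ft_force: [0.4, 1.0, -2.1]
width: 18.0
```

Emit:
move_arm(motion=[[3,-20,0,0,0,0,10],[4,-38,-10,0,0,0,10],[4,-40,-20,0,0,0,10],[4,-40,-25,0,0,0,10],[4,-40,-25,0,0,0,10]])

```text
t: 9.85
ee_pos: [518.0, -235.0, 134.4]
orientation: [2.189, -2.252, -0.007]
ft_force: [0.1, 0.6, -2.7]
width: 17.9
```

```bash
python3 - <<'E'
from h import *
o=get_obs();print(o["ee_pos"].round(1),o["orientation"].round(3),o["ft_force"].round(1),o["width"])
W=get_image("wrist");S=get_image("side")
for n,im in(("w",W),("s",S)):
  for l in("crank_tip","hub_mouth","crank"):
    print(n,l,[(round(m["p"],2),np.round(m["location"]).tolist()) for m in mark_of(im,l)][:3])
e=o["ee_pos"];print("tip pred",[proj(i,e-[0,0,35.8]).round() for i in(W,S)],"hub pred",[proj(i,np.array([521.3,-235,90])).round() for i in(W,S)])
x,y=proj(S,e-[0,0,30]).astype(int)
cv2.imwrite("pics/d1.png",np.hstack([cv2.resize(W["color"][60:300,200:440],(400,400),interpolation=2),cv2.resize(S["color"][y-60:y+60,x-60:x+60],(400,400),interpolation=2)])[:,:,::-1])
E
```

```text
[ 518.  -235.   134.4] [ 2.189 -2.252 -0.007] [ 0.1  0.6 -2.7] 17.857546411385098
w crank_tip [(0.68, [229.0, 324.0])]
w hub_mouth [(0.74, [220.0, 321.0])]
w crank [(0.66, [241.0, 319.0]), (0.63, [208.0, 321.0])]
s crank_tip [(0.89, [140.0, 234.0]), (0.58, [300.0, 353.0])]
s hub_mouth [(0.77, [305.0, 354.0]), (0.33, [239.0, 319.0])]
s crank [(0.68, [152.0, 233.0]), (0.67, [293.0, 351.0])]
tip pred [array([321., 229.]), array([351., 303.])] hub pred [array([321., 221.]), array([353., 306.])]
```

View pics/d1.png

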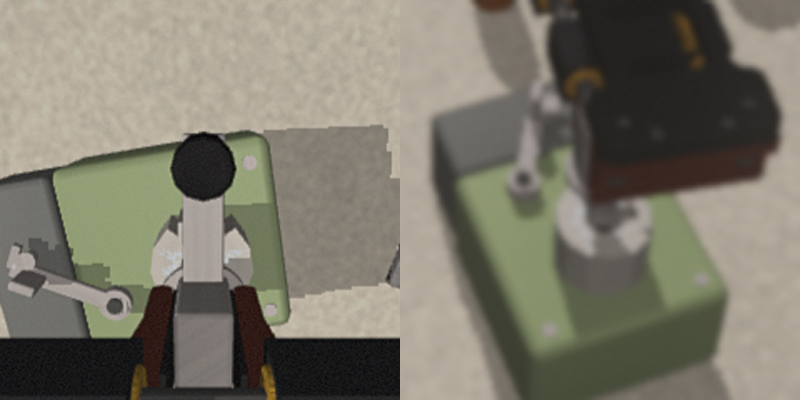

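The tip is over the mouth: in y it matches to a pixel, and it needs about +3 mm in x. Next is an easy descent, watching the force.

Emit:
move_arm(motion=[[3,0,-2,0,0,0,10],[3,0,-4,0,0,0,10],[3,0,-6,0,0,0,10],[3,0,-8,0,0,0,10],[3,0,-10,0,0,0,10]])

```text
t: 10.67
ee_pos: [522.5, -236.3, 126.3]
orientation: [2.19, -2.252, -0.0]
ft_force: [-0.4, -0.3, -2.2]
width: 17.6
```

Emit:
move_arm(motion=[[0,0,-1,0,0,0,10],[0,0,-2,0,0,0,10],[0,0,-3,0,0,0,10],[0,0,-4,0,0,0,10],[0,0,-4,0,0,0,10]])

```text
t: 11.08
ee_pos: [522.5, -236.1, 122.7]
orientation: [-2.19, 2.253, 0.001]
ft_force: [0.1, 2.4, -0.4]
width: 18.3
```

Emit:
move_arm(motion=[[0,0.5,-1,0,0,0,10],[0,1,-2,0,0,0,10],[0,1,-3,0,0,0,10],[0,1,-4,0,0,0,10],[0,1,-4,0,0,0,10]])

```text
t: 11.5
ee_pos: [522.4, -235.2, 118.4]
orientation: [2.19, -2.252, -0.001]
ft_force: [-1.1, 1.2, -2.2]
width: 17.8
```

Emit:
move_arm(motion=[[0,0,-1,0,0,0,10],[0,0,-2,0,0,0,10],[0,0,-3,0,0,0,10],[0,0,-4,0,0,0,10],[0,0,-4,0,0,0,10]])

```text
t: 11.92
ee_pos: [522.4, -235.2, 114.4]
orientation: [2.19, -2.252, -0.001]
ft_force: [-1.3, 1.7, -2.7]
width: 17.9
```

Emit:
move_arm(motion=[[0,0,-1,0,0,0,10],[0,0,-2,0,0,0,10],[0,0,-3,0,0,0,10],[0,0,-4,0,0,0,10],[0,0,-5,0,0,0,10]])

```text
t: 12.33
ee_pos: [522.5, -235.2, 109.6]
orientation: [2.19, -2.253, -0.0]
ft_force: [-1.4, 1.9, -1.3]
width: 17.8
```

Emit:
move_arm(motion=[[0,0,-1,0,0,0,10],[0,0,-2,0,0,0,10],[0,0,-3,0,0,0,10],[0,0,-4,0,0,0,10],[0,0,-4,0,0,0,10]])

```text
t: 12.75
ee_pos: [522.5, -235.2, 105.8]
orientation: [2.19, -2.252, -0.0]
ft_force: [-2.9, 3.6, 3.7]
width: 17.9
```

The key is in and the spring has started to push back. I keep pressing in small steps.

Emit:
move_arm(motion=[[-0.5,0.5,-1,0,0,0,10],[-0.5,0.5,-2,0,0,0,10],[-0.5,0.5,-3,0,0,0,10],[-0.5,0.5,-3,0,0,0,10]])

```text
t: 13.08
ee_pos: [522.5, -235.1, 103.0]
orientation: [-2.19, 2.252, -0.002]
ft_force: [-2.8, 2.1, 4.5]
width: 17.9
```

Emit:
move_arm(motion=[[0,0,-1,0,0,0,10],[0,0,-2,0,0,0,10],[0,0,-2,0,0,0,10]])

```text
t: 13.33
ee_pos: [522.5, -235.1, 101.8]
orientation: [-2.19, 2.252, -0.002]
ft_force: [-5.7, 3.7, 12.4]
width: 17.9
```

Emit:
move_arm(motion=[[-0.5,0,-0.5,0,0,0,10],[-0.5,0,-1,0,0,0,10],[-0.5,0,-1,0,0,0,10]])

```text
t: 13.58
ee_pos: [522.5, -235.1, 101.8]
orientation: [-2.189, 2.252, -0.003]
ft_force: [-5.6, 4.8, 20.3]
width: 17.7
```

```bash
python3 - <<'E'
from h import *
o=get_obs();print(o["t"],o["ee_pos"].round(1),o["ft_force"].round(1),o["width"])
W=get_image("wrist");S=get_image("side")
print(get_obs()["ft_force"].round(1))
for l,z in(("hook_pivot",67.5),("hook_tab",84.5),("crank_grip",117)):
  for m in mark_of(W,l)[:1]: print(l,m["p"],atz(W,m["location"][1],m["location"][0],z).round(1))
cv2.imwrite("pics/e1.png",np.hstack([cv2.resize(W["color"][60:300,200:440],(400,400),interpolation=2),cv2.resize(S["color"][260:350,305:395],(400,400),interpolation=2)])[:,:,::-1])
E
```

```text
13.5833 [ 522.5 -235.1  101.8] [-5.6  4.8 20.3] 17.728146794100805
[-5.4  4.9 20.1]
hook_pivot 0.56 [ 495.  -191.    67.5]
crank_grip 0.79 [ 522.9 -237.1  117. ]
```

View pics/e1.png

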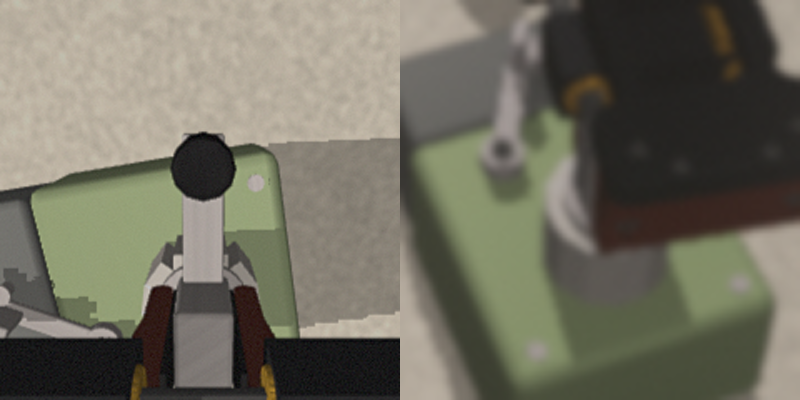

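The crank is home: another 1 mm of commanded push raised the force from 12 to 20 N with no travel, at z = 101.8 as predicted. The hook is still closed in the crops, so I'm handing in.

```bash
python3 -c "
from workcell import *
o=get_obs();print(o['t'],o['ee_pos'],o['ft_force'],o['width']);print(close_job())"
```

```text
13.8333 [ 522.53211813 -235.17879513  101.81878926] [-6.56874902  6.07373451 19.86024964] 17.676928865658205
the job is handed in; nothing more can be done
None
```

I closed the hook first. I then took the crank from the wooden block, turned it about -0.30 rad on the way so the key met the keyway, and pushed it into the hub until it stopped. I handed in at 13.8 s, still gripping and pressing.

**Hook:**
- When I closed it, the force rose to 7 N and the hook stopped moving. The view from above then showed the arm lying against the stud.
- At the end the network no longer reported the tab, because the gripper was in the way. The last crops still show the hook arm in its closed position.

**Crank:**
- At hand-in the tool was at z = 101.8 mm, the height worked out for the flange being down on the hub. The grip opening was 17.7 mm.
- The upward force was about 20 N, well above the spring's 9 N, and a further 1 mm of commanded push gave no travel.
- A sideways force of about 9 N remained, since the crank sits slightly off-centre in the hub.

**Disagreement:** the fixed cameras placed the hub mouth about 4–5 mm away from where the wrist camera did. I used the wrist camera's position, and the shaft went in with only small corrections.

I did not touch the three cosmetics, the green look-alike or the purple sharpener.

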